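# Empty the blue tumbling drum

## Task

Empty the small tumbling drum with the blue ends: turn it by its crank, top towards the robot, until its open side port faces straight down and both stir bars have dropped into the tray beneath it, then let go and leave it that way. Leave the drum with the yellow ends alone.

Things in the scene. Friction and masses are not known exactly. Their poses are not given: they have to be found in the camera images.
- cradle_blue: Fixed cradle of the blue-ended drum: grey base 170 x 130 mm; on it a metal tray 156 x 83 mm (floor 11 mm, rim 34 mm up) and two posts at y = -47 and +47 mm. Origin: centre of the base's underside on the bench; z up, -x towards the robot within 20 degrees. The axle lies along y at x = 0, 115 mm up. Clear eight-sided drum between blue end discs 100 mm across (y = -37 to 37 mm).
- drum_blue (a joint): Angle q of the blue-ended drum (rad): 0 port (two missing sides, edged by blue bars) straight up; 1.57 towards the cradle's -x; 3.14 straight down. Range -0.5 to 3.7, no catch at 3.14; starts at -0.1 to 0.7. In the cradle's frame the crank pin's middle is at x = 60 cos q, y = -88, z = 115 + 60 sin q (mm). Stiff bearing (0.1 N m): it stays where it is left.
- crank_blue (a point): Middle of the blue crank pin by which the drum is turned: a round pin 14 mm thick, parallel to the axle and 60 mm from it, on the cradle's -y side. It is free over 24 mm either way from this point, between the dark crank arm and a 20 mm end knob. It turns with the drum and does not spin on its own.
- stir_bar_1: A white stir bar, 9 x 27 x 9 mm, 12 g, lying loose inside the blue-ended drum at the start. Origin: centre of its underside.
- stir_bar_2: The second white stir bar in the blue-ended drum, the same.
- crank_yellow (a point): Middle of the yellow crank pin of the other drum, built just like the first but with yellow ends, pin and port edges, with two stir bars in it as well. It is to be left alone.

How it is judged:
At the end, for the whole second after the job is handed in: The blue drum stands still with its port facing down within 0.30 rad (17 degrees), and both its stir bars lie at rest in the tray of its own cradle (origin within 78 mm in x, 42 mm in y of the cradle's centre and under 40 mm in height) (value of joint drum_blue between 2.84 and 3.44 rad and velocity of joint drum_blue between -0.05 and 0.05 rad/s and x of stir_bar_1 in the frame of cradle_blue between -0.078 and 0.078 m and y of stir_bar_1 in the frame of cradle_blue between -0.042 and 0.042 m and z of each of stir_bar_1, stir_bar_2 in the frame of cradle_blue below 0.04 m and linear speed of each of stir_bar_1, stir_bar_2 below 0.02 m/s and x of stir_bar_2 in the frame of cradle_blue between -0.078 and 0.078 m and y of stir_bar_2 in the frame of cradle_blue between -0.042 and 0.042 m); the robot touches nothing.
It fails at once if the yellow drum is turned (its crank pin moves more than 15 mm) (distance of crank_yellow from where it was at the start of the episode above 0.015 m).
It also fails if it takes over 45 s, if anything falls off the work surface, if the arm or the gripper's body presses on something with over 40 N, if the wrist force passes 120 N, or if a joint passes its speed limit or range.

## Robot

A 6-joint arm with a two-finger parallel gripper is mounted at the origin on a cart in front of the work surface, level with it; the furniture and walls round the work are solid. World frame = base frame: x ahead of the robot, y to its left, z up, the work surface at z = 0. Lengths are in m, angles in rad, forces in N, time in s.
With the tool pointing down it reaches from about 0.425 to 0.95 m from the base axis. Payload 3.5 kg.
Tool frame: the origin (TCP) lies midway between the tips of the shut fingers; the grasp point (between the pads) lies 19 mm behind it; z points along the fingers, y is the line along which they close (so a half turn about z gives the same grasp; the last joint's range is limited). The gripper opens to 85 mm and grips with 20 to 120 N. Pads are 22 mm wide; open, the fingers measure 114 mm over their backs; the gripper's body (76 mm by 85 mm) begins 54 mm behind the grasp point. The pads swing forward as they close: fully open they stand 13 mm farther back than shut.
Start: joints at [-1.471, 0.286, 1.577, -0, 1.279, -0.15], TCP at [0.167, -0.654, 0.231] pointing down, gripper open.
Joint ranges: [-2.77, 2.77], [-0.9, 2.22], [0.21, 2.48], [-1.53, 4.67], [0.24, 2.81], [-2.84, 2.84]. Speed limits (rad/s): [2.79, 2.79, 3.14, 3.14, 3.14, 3.14].

## Interface

Orientations are given as a 3x3 rotation matrix whose columns are the frame's x, y, z axes.
In Python, from plant import manip gives the robot as it stands.
- The arm moves only by the shell command python3 -m jog 'ROWS'. ROWS is JSON, a list of rows, each a list of 3 entries, a list of its own where there are three numbers: the closure, from -1 (fully open) to 1 (shut), then the shift along the tool's x, y, z in mm, then the turn, a rotation vector about the tool's x, y, z in rad. In form: [[jaw, [x, y, z], [wx, wy, wz]], ...]. A call has exactly 5 rows; each row shifts and turns the commanded pose from where the row before left it, along the tool's axes as they then stand; what a row does not reach is not made up. A row lasts 1/12 s, in which the tool goes at most 41.7 mm and 7.16 degrees, less where a joint would pass 70% of its speed; a pose out of reach is approached as far as the arm can. A call is refused whole if a number of a shift passes 41.7 or a number of a turn 0.125, either way. A call with a gripper value outside its range is refused whole. The fingers move at their own pace and stop on an object; the grip force is fixed at half the most. Time passes only in rows, so rows that do not move let the fingers close, or fill a call up. It gives the time, the measured TCP pose, the force, the opening and the grip force at its end, in the units of the state.
- manip.observe(): the state, without advancing time (a new reading comes with each control period).
- manip.grab_frame(name): name is "scene" or "top" or "wrist"; returns a dict with "color" (420x560x3 uint8, red, green, blue), "z_map" (420x560 float32, m along the optical axis (not along the pixel's ray), 0 where there is no reading), "K" (3x3 intrinsics, pixels), "D" ([k1, k2, p1, p2, k3] as OpenCV has them; the pictures are not rectified), "rvec" (rotation vector, rad) and "tvec" (3), from world to camera coordinates, as OpenCV has them. Camera axes: x right, y down, z forward; pixel columns grow to the right and rows downward; lengths in m; the calibration is good to about 2 mm. A picture is of the moment at which its call begins.
- manip.close_job(): hands the job in; it is judged then, once.
Trained networks look in the newest picture that a camera, given by its name, has taken for a name from the list of things; names that differ only in an ending like _2 or _b are one class to them, and where a whole thing is asked for, a point or a joint stands for the part that bears it (a point fixed in the world has none). Each returns a list of dicts, best first, with "conf" (0 to 1); they miss things now and then, are a little off and sometimes report something else, mostly with a low value. They report only what shows in the picture. A call takes as long as a camera call.
- manip.silhouettes(camera, target): "pixels" (420x560 bool, what is visible of it) and "pixel" ([column, row] in pixels, amid what is visible of it).
The state is a dict: "t": time; "joints": joint angles; "joint_velocities": joint speeds; "tau": joint torques, N m; "ee_pos": TCP position; "orientation": TCP orientation; "wrist_force": force on the tool from outside, world axes, zero at the start; "moment": the same for the moment, N m; "finger_gap": finger opening in m; "grasp_force": force on a finger pad.
Only numpy, scipy, OpenCV 4.12 (cv2) and the standard library are available. Lean on these libraries where they do the work, as an engineer would, in place of code of your own. Each camera call takes 0.05 s, during which the arm holds its last target. There are 200 camera calls.

## Working session

There is one attempt and no reset: what is moved stays moved. The work goes in short steps, Python scripts to look and compute and a shell command to move; the robot and the scene stay as the last step left them, time stands still between calls to the robot, and variables do not carry over. Pictures are saved under pics/ and viewed, at most 10 in all, crops included, and the job is handed in when it is done.

```bash
mkdir -p pics; ls; cat > h.py <<'E'
import numpy as np, cv2
from plant import manip
def frame(n):
    f=manip.grab_frame(n); f['R']=cv2.Rodrigues(np.array(f['rvec'],float))[0]; return f
def world(f,uv,z=None):
    uv=np.array(uv,float).reshape(-1,2)
    if z is None: z=np.array([f['z_map'][int(round(v)),int(round(u))] for u,v in uv])
    n=cv2.undistortPoints(uv.reshape(-1,1,2),np.array(f['K'],float),np.array(f['D'],float)).reshape(-1,2)
    c=np.c_[n*z[:,None],z]
    return (c-np.array(f['tvec']).ravel())@f['R']
def mask_pts(f,m):
    v,u=np.nonzero(m&(f['z_map']>0)); return world(f,np.c_[u,v],f['z_map'][v,u])
E
python3 - <<'E'
from h import *
ims=[]
for n in ['scene','top']:
    f=frame(n); ims.append(f['color'])
    cv2.imwrite(f'pics/{n}0.png',f['color'][:,:,::-1])
    for t in ['crank_blue','cradle_blue','drum_blue','crank_yellow']:
        for d in manip.silhouettes(n,t)[:2]:
            p=mask_pts(f,d['pixels']); print(n,t,round(d['conf'],2),d['pixel'],d['pixels'].sum(),np.median(p,0).round(3),p.min(0).round(3),p.max(0).round(3))
E
```

```text
pics
scene crank_blue 0.6 [212.0, 288.5] 4236 [0.528 0.227 0.125] [ 0.475  0.044 -0.004] [0.701 0.292 0.165]
scene cradle_blue 0.84 [217.3, 324.6] 9855 [0.519 0.25  0.035] [ 0.435 -0.026 -0.004] [0.707 0.318 0.165]
scene drum_blue 0.94 [213.8, 289.7] 4279 [0.528 0.227 0.125] [ 0.475 -0.017 -0.004] [0.714 0.292 0.165]
scene drum_blue 0.16 [217.1, 325.7] 10108 [0.52  0.249 0.034] [ 0.435 -0.017 -0.004] [0.715 0.318 0.165]
scene crank_yellow 0.66 [329.5, 175.0] 2066 [ 0.572 -0.177  0.127] [ 0.522 -0.873 -0.213] [ 0.94  -0.116  0.164]
top crank_blue 0.77 [165.9, 222.2] 2200 [0.537 0.234 0.131] [0.476 0.108 0.001] [0.605 0.281 0.169]
top cradle_blue 0.6 [170.8, 228.9] 4357 [0.525 0.223 0.079] [ 0.437  0.108 -0.004] [0.627 0.337 0.169]
top drum_blue 0.94 [164.8, 224.8] 2318 [0.538 0.233 0.129] [ 0.476  0.108 -0.004] [0.615 0.335 0.169]
top crank_yellow 0.67 [354.0, 220.1] 1836 [ 0.585 -0.185  0.13 ] [ 0.524 -0.296  0.012] [ 0.629 -0.126  0.169]
```

View pics/scene0.png

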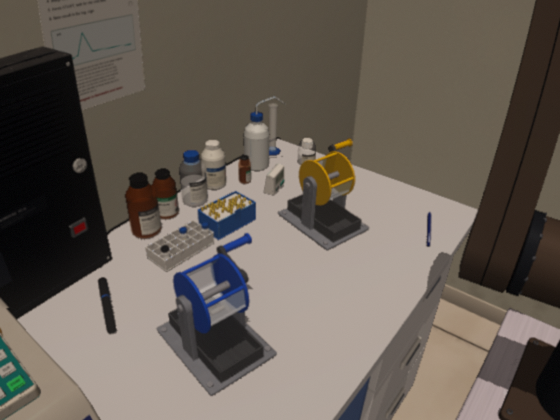

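View pics/top0.png

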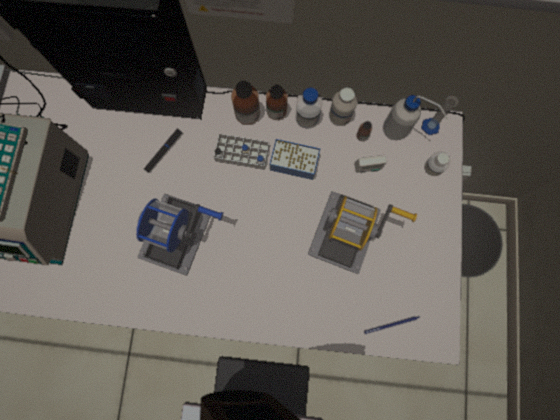

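The scene view shows the blue drum at about (213,290) with its pin at (236,243), up and away from the robot. In the top view the blue pin is at (210,212). The yellow drum is well to the right, at (354,220).

```bash
cat > m.py <<'E'
from h import *
from scipy.optimize import least_squares
P=[]
for n in ['scene','top']:
    f=frame(n); hsv=cv2.cvtColor(f['color'],cv2.COLOR_RGB2HSV)
    m=(hsv[...,0]>108)&(hsv[...,0]<130)&(hsv[...,1]>150)&(hsv[...,2]>50)
    p=mask_pts(f,m); p=p[(abs(p[:,0]-.54)<.14)&(abs(p[:,1]-.2)<.14)&(p[:,2]>.05)&(p[:,2]<.2)]; P.append(p)
    print(n,len(p),p.min(0).round(3),p.max(0).round(3))
P=np.vstack(P)
def res(s,P=P):
    x,y,a,q=s; c,sn=np.cos(a),np.sin(a)
    L=(P-[x,y,0])@np.array([[c,-sn,0],[sn,c,0],[0,0,1]])
    r=np.hypot(L[:,0],L[:,2]-.115)
    disc=np.minimum(*[np.hypot(np.maximum(abs(L[:,1]-k*.037)-.002,0),np.maximum(r-.05,0)) for k in(-1,1)])
    pin=np.hypot(np.hypot(L[:,0]-.06*np.cos(q),L[:,2]-.115-.06*np.sin(q))-.007,np.maximum(abs(L[:,1]+.088)-.03,0))
    bars=[]
    for k in(-1,1):
        t=q+k*np.pi/4
        bars.append(np.maximum(np.hypot(np.hypot(L[:,0]+.047*np.sin(t),L[:,2]-.115-.047*np.cos(t)),np.maximum(abs(L[:,1])-.037,0))-.004,0))
    return np.minimum.reduce([disc,pin]+bars)
b=None
for q in(0,.3,.6):
  for a in(-.3,0,.3):
    s=least_squares(res,[.53,.22,a,q],loss='soft_l1',f_scale=.003,x_scale=[.01,.01,.1,.1])
    if b is None or s.cost<b.cost:b=s
x,y,a,q=b.x; print('pose',b.x.round(4),'med',np.median(abs(b.fun)).round(4),np.percentile(abs(b.fun),90).round(4))
R=np.array([[np.cos(a),-np.sin(a)],[np.sin(a),np.cos(a)]])
for t in [q,.8,1.57,2.4,3.14]: print(round(t,2),(R@[.06*np.cos(t),-.092]+[x,y]).round(4),round(.115+.06*np.sin(t),4))
o=manip.observe();print(o['t'],np.array(o['ee_pos']).round(4),np.array(o['orientation']).round(3).tolist(),o['finger_gap'])
E
python3 m.py
```

```text
scene 2039 [0.475 0.112 0.07 ] [0.581 0.284 0.166]
top 240 [0.484 0.111 0.1  ] [0.576 0.277 0.169]
pose [ 0.5313  0.2385 -0.2176  0.2627] med 0.0004 0.0017
0.26 [0.568  0.1362] 0.1306
0.8 [0.5523 0.1397] 0.158
1.57 [0.5115 0.1487] 0.175
2.4 [0.4682 0.1582] 0.1555
3.14 [0.4529 0.1616] 0.1151
0.6 [ 0.1669 -0.654   0.2313] [[0.969, 0.247, 0.0], [0.247, -0.969, 0.0], [0.0, -0.0, -1.0]] 0.08568413785519204
```

```bash
python3 -m jog '[[-1,[0,0,-9],[0,0,-0.1103]],[-1,[0,0,-9],[0,0,-0.1103]],[-1,[0,0,-9],[0,0,-0.1103]],[-1,[0,0,-9],[0,0,-0.1103]],[-1,[0,0,-9],[0,0,-0.1103]]]'
python3 -m jog '[[-1,[0,0,-9],[0,0,-0.1103]],[-1,[0,0,-9],[0,0,-0.1103]],[-1,[0,0,-9],[0,0,-0.1103]],[-1,[0,0,-9],[0,0,-0.1103]],[-1,[0,0,-9],[0,0,-0.1103]]]'
for i in 1; do python3 -m jog '[[-1,[35,9,0],[0,0,0]],[-1,[35,9,0],[0,0,0]],[-1,[35,9,0],[0,0,0]],[-1,[35,9,0],[0,0,0]],[-1,[35,9,0],[0,0,0]]]'; done
cat > w.py <<'E'
from h import *
import sys
o=manip.observe();p=np.array(o['ee_pos']);R=np.array(o['orientation'])
print(o['t'],p.round(4),R.round(3).tolist(),'F',np.array(o['wrist_force']).round(1),'gap',o['finger_gap'],o['grasp_force'],np.array(o['joints']).round(2))
if len(sys.argv)>1: print('to go mm, tool axes',(R.T@(np.array([float(v) for v in sys.argv[1:4]])-p)*1e3).round(1))
E
python3 w.py .568 .1362 .25
```

```text
t: 1.02
ee_pos: [0.1669, -0.654, 0.2768]
orientation: [[0.692, 0.722, -0.0], [0.722, -0.692, -0.0], [-0.0, -0.0, -1.0]]
wrist_force: [-0.4, 0.1, -0.1]
finger_gap: 0.0855
grasp_force: 0.0
t: 1.43
ee_pos: [0.1669, -0.654, 0.3218]
orientation: [[0.211, 0.977, 0.0], [0.977, -0.211, -0.0], [-0.0, 0.0, -1.0]]
wrist_force: [0.7, -0.2, 0.1]
finger_gap: 0.0853
grasp_force: 0.0
t: 1.85
ee_pos: [0.2491, -0.4914, 0.3213]
orientation: [[0.217, 0.976, 0.0], [0.976, -0.217, -0.0], [-0.0, 0.0, -1.0]]
wrist_force: [0.2, 0.1, 0.7]
finger_gap: 0.0857
grasp_force: 0.0
1.85 [ 0.2491 -0.4914  0.3213] [[0.217, 0.976, 0.0], [0.976, -0.217, -0.0], [-0.0, 0.0, -1.0]] F [0.2 0.1 0.7] gap 0.08565777815113189 0.0 [-1.29 -0.05  1.78  0.    1.41 -1.07]
to go mm, tool axes [681.8 175.2  71.3]
```

```bash
python3 -m jog '[[-1,[36,9,0],[0,0,0]],[-1,[36,9,0],[0,0,0]],[-1,[36,9,0],[0,0,0]],[-1,[36,9,0],[0,0,0]],[-1,[36,9,0],[0,0,0]]]' >/dev/null
python3 -m jog '[[-1,[36,9,0],[0,0,0]],[-1,[36,9,0],[0,0,0]],[-1,[36,9,0],[0,0,0]],[-1,[36,9,0],[0,0,0]],[-1,[36,9,0],[0,0,0]]]' > /dev/null
python3 -m jog '[[-1,[36,9,0],[0,0,0]],[-1,[36,9,0],[0,0,0]],[-1,[36,9,0],[0,0,0]],[-1,[36,9,0],[0,0,0]],[-1,[36,9,0],[0,0,0]]]' 
python3 w.py .568 .1362 .1116
```

```text
t: 3.1
ee_pos: [0.4977, 0.0071, 0.3218]
orientation: [[0.216, 0.976, 0.001], [0.976, -0.216, -0.0], [-0.0, 0.001, -1.0]]
wrist_force: [0.5, -0.9, 0.2]
finger_gap: 0.085
grasp_force: 0.0
3.1 [0.4977 0.0071 0.3218] [[0.216, 0.976, 0.001], [0.976, -0.216, -0.0], [-0.0, 0.001, -1.0]] F [ 0.5 -0.9  0.2] gap 0.08499144521155579 0.0 [-0.19 -0.17  1.89 -0.    1.42  0.03]
to go mm, tool axes [141.3  40.5 210.2]
```

```bash
python3 -m jog '[[-1,[35,10,20],[0,0,0]],[-1,[35,10,20],[0,0,0]],[-1,[35,10,20],[0,0,0]],[-1,[35,10,20],[0,0,0]],[-1,[0,0,20],[0,0,0]]]' 
python3 w.py .568 .1362 .1116
python3 - <<'E'
from h import *
f=frame('wrist'); cv2.imwrite('pics/w1.png',f['color'][:,:,::-1])
hsv=cv2.cvtColor(f['color'],cv2.COLOR_RGB2HSV)
m=(hsv[...,0]>108)&(hsv[...,0]<130)&(hsv[...,1]>150)&(hsv[...,2]>50)
p=mask_pts(f,m); a=-.2176
L=(p-[.5313,.2385,0])@np.array([[np.cos(a),-np.sin(a),0],[np.sin(a),np.cos(a),0],[0,0,1]])
s=(L[:,1]<-.07)&(L[:,1]>-.108)&(L[:,2]>.08); l=L[s]
print(s.sum(),'pin x edges',np.percentile(l[:,0],[2,50,98]).round(4),'top z',np.percentile(l[:,2],[50,95]).round(4),'blue y min',L[L[:,2]>.08][:,1].min().round(4))
E
```

```text
t: 3.52
ee_pos: [0.5683, 0.1379, 0.2204]
orientation: [[0.212, 0.977, 0.002], [0.977, -0.212, 0.002], [0.003, 0.001, -1.0]]
wrist_force: [-0.4, -0.9, -0.1]
finger_gap: 0.0853
grasp_force: 0.0
3.5167 [0.5683 0.1379 0.2204] [[0.212, 0.977, 0.002], [0.977, -0.212, 0.002], [0.003, 0.001, -1.0]] F [-0.4 -0.9 -0.1] gap 0.08533607813031067 0.0 [0.06 0.1  1.82 0.   1.23 0.28]
to go mm, tool axes [ -2.   -0.  108.8]
618 pin x edges [0.0523 0.0579 0.0636] top z [0.136  0.1373] blue y min -0.1178
```

View pics/w1.png

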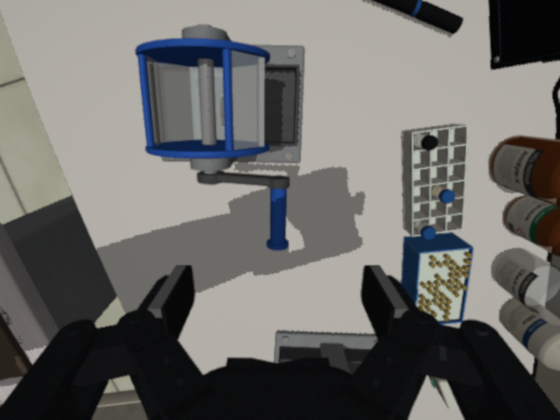

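The wrist view shows the pin at about (278,218) running straight up the image between the jaws. Its measured position matches the fit, so I'll descend and grip.

```bash
python3 -m jog '[[-1,[-2,0,22],[0,0,0]],[-1,[0,0,22],[0,0,0]],[-1,[0,0,22],[0,0,0]],[-1,[0,0,22],[0,0,0]],[-1,[0,0,21],[0,0,0]]]'
python3 -m jog '[[-0.5,[0,0,0],[0,0,0]],[0.3,[0,0,0],[0,0,0]],[1,[0,0,0],[0,0,0]],[1,[0,0,0],[0,0,0]],[1,[0,0,0],[0,0,0]]]'
python3 -m jog '[[1,[0,0,0],[0,0,0]],[1,[0,0,0],[0,0,0]],[1,[0,0,0],[0,0,0]],[1,[0,0,0],[0,0,0]],[1,[0,0,0],[0,0,0]]]'
python3 w.py .568 .1362 .1116
```

```text
t: 3.98
ee_pos: [0.5662, 0.1305, 0.1122]
orientation: [[0.217, 0.976, 0.001], [0.976, -0.217, -0.0], [-0.0, 0.001, -1.0]]
wrist_force: [-0.2, -0.3, 0.3]
finger_gap: 0.0852
grasp_force: 0.0
t: 4.4
ee_pos: [0.5675, 0.1312, 0.1145]
orientation: [[0.216, 0.976, 0.004], [0.976, -0.216, 0.0], [0.001, 0.004, -1.0]]
wrist_force: [0.3, -0.2, -0.8]
finger_gap: 0.0253
grasp_force: 0.0
t: 4.82
ee_pos: [0.5672, 0.1312, 0.1135]
orientation: [[0.216, 0.976, 0.003], [0.976, -0.216, 0.0], [0.001, 0.003, -1.0]]
wrist_force: [1.4, -0.6, 4.6]
finger_gap: 0.0121
grasp_force: 58.5
4.8167 [0.5672 0.1312 0.1135] [[0.216, 0.976, 0.003], [0.976, -0.216, 0.0], [0.001, 0.003, -1.0]] F [ 1.4 -0.6  4.6] gap 0.012055267311830455 58.531853556632996 [ 0.05  0.21  1.9  -0.    1.03  0.27]
to go mm, tool axes [ 5.1 -0.3  1.9]
```

```bash
python3 - <<'E'
import numpy as np
t=np.linspace(.26,3.14,41)
y=60*np.cos(t);z=-60*np.sin(t)
for i in range(40): print(i//5 if i%5==0 else ' ',np.diff(y)[i].round(1),np.diff(z)[i].round(1),round(t[i+1],2))
E
```

```text
0 -1.3 -4.1 0.33
  -1.6 -4.0 0.4
  -1.8 -3.9 0.48
  -2.1 -3.8 0.55
  -2.4 -3.6 0.62
1 -2.6 -3.4 0.69
  -2.9 -3.2 0.76
  -3.1 -3.0 0.84
  -3.3 -2.8 0.91
  -3.5 -2.5 0.98
2 -3.7 -2.3 1.05
  -3.8 -2.0 1.12
  -4.0 -1.7 1.2
  -4.1 -1.4 1.27
  -4.2 -1.1 1.34
3 -4.2 -0.8 1.41
  -4.3 -0.5 1.48
  -4.3 -0.2 1.56
  -4.3 0.1 1.63
  -4.3 0.4 1.7
4 -4.3 0.7 1.77
  -4.2 1.0 1.84
  -4.1 1.3 1.92
  -4.0 1.6 1.99
  -3.9 1.9 2.06
5 -3.7 2.2 2.13
  -3.6 2.4 2.2
  -3.4 2.7 2.28
  -3.2 2.9 2.35
  -3.0 3.1 2.42
6 -2.7 3.3 2.49
  -2.5 3.5 2.56
  -2.2 3.7 2.64
  -2.0 3.9 2.71
  -1.7 4.0 2.78
7 -1.4 4.1 2.85
  -1.1 4.2 2.92
  -0.8 4.2 3.0
  -0.5 4.3 3.07
  -0.2 4.3 3.14
```

```bash
python3 -m jog '[[1,[0,-1.3,-4.1],[0,0,0]],[1,[0,-1.6,-4],[0,0,0]],[1,[0,-1.8,-3.9],[0,0,0]],[1,[0,-2.1,-3.8],[0,0,0]],[1,[0,-2.4,-3.6],[0,0,0]]]'
python3 -m jog '[[1,[0,-2.6,-3.4],[0,0,0]],[1,[0,-2.9,-3.2],[0,0,0]],[1,[0,-3.1,-3],[0,0,0]],[1,[0,-3.3,-2.8],[0,0,0]],[1,[0,-3.5,-2.5],[0,0,0]]]'
python3 m.py
```

```text
t: 5.23
ee_pos: [0.5602, 0.1328, 0.132]
orientation: [[0.217, 0.976, 0.01], [0.976, -0.217, -0.0], [0.002, 0.009, -1.0]]
wrist_force: [9.0, -1.2, -2.7]
finger_gap: 0.0116
grasp_force: 58.4
t: 5.65
ee_pos: [0.5474, 0.1359, 0.1491]
orientation: [[0.217, 0.976, 0.016], [0.976, -0.217, -0.001], [0.003, 0.016, -1.0]]
wrist_force: [11.3, -1.6, -0.6]
finger_gap: 0.0118
grasp_force: 58.4
scene 2121 [0.475 0.119 0.07 ] [0.581 0.284 0.17 ]Traceback (most recent call last):
  File "m.py", line 8, in <module>
    print(n,len(p),p.min(0).round(3),p.max(0).round(3))
                   ~~~~~^^^
    return umr_minimum(a, axis, None, out, keepdims, initial, where)
ValueError: zero-size array to reduction operation minimum which has no identity
```

```bash
python3 - <<'E'
s=open('m.py').read()
s=s.replace("    print(n,len(p),p.min(0).round(3),p.max(0).round(3))\n","")
i=s.index("b=None")
s=s[:i]+'''C=[.5313,.2385,-.2176]
g=np.arange(0,3.7,.01); c=[np.minimum(abs(res(C+[q])),.006).mean() for q in g]
q=g[np.argmin(c)]; a=C[2]; print('q',q.round(2),'cost',min(c).round(5),len(P))
R=np.array([[np.cos(a),-np.sin(a)],[np.sin(a),np.cos(a)]])
print('pin',(R@[.06*np.cos(q),-.095]+C[:2]).round(4),round(.115+.06*np.sin(q),4))
o=manip.observe();print(o['t'],np.array(o['ee_pos']).round(4))
'''
open('q.py','w').write(s)
E
python3 q.py
python3 -m jog '[[1,[0,-3.7,-2.3],[0,0,0]],[1,[0,-3.8,-2],[0,0,0]],[1,[0,-4,-1.7],[0,0,0]],[1,[0,-4.1,-1.4],[0,0,0]],[1,[0,-4.2,-1.1],[0,0,0]]]'
python3 -m jog '[[1,[0,-4.2,-0.8],[0,0,0]],[1,[0,-4.3,-0.5],[0,0,0]],[1,[0,-4.3,-0.2],[0,0,0]],[1,[0,0,0],[0,0,0]],[1,[0,0,0],[0,0,0]]]'
python3 q.py
```

```text
q 0.89 cost 0.00067 2107
pin [0.5477 0.1376] 0.1616
5.85 [0.547  0.1359 0.1494]
t: 6.27
ee_pos: [0.5308, 0.1398, 0.1606]
orientation: [[0.216, 0.976, 0.024], [0.976, -0.216, -0.002], [0.003, 0.023, -1.0]]
wrist_force: [14.6, -3.5, 6.4]
finger_gap: 0.0117
grasp_force: 58.4
t: 6.68
ee_pos: [0.5191, 0.1425, 0.165]
orientation: [[0.216, 0.976, 0.025], [0.976, -0.216, -0.002], [0.004, 0.025, -1.0]]
wrist_force: [8.9, -4.4, 17.5]
finger_gap: 0.0117
grasp_force: 58.7
q 1.41 cost 0.0006 1900
pin [0.5202 0.1437] 0.1742
6.7833 [0.5192 0.1425 0.165 ]
```

```bash
python3 -m jog '[[0.2,[0,0,0],[0,0,0]],[0.2,[0,0,0],[0,0,0]],[0.2,[0,0,0],[0,0,0]],[0.2,[0,0,0],[0,0,0]],[0.2,[0,0,0],[0,0,0]]]'; python3 q.py; python3 w.py .5202 .1437 .155
```

```text
t: 7.2
ee_pos: [0.5089, 0.1437, 0.155]
orientation: [[0.216, 0.976, -0.004], [0.976, -0.216, -0.0], [-0.001, -0.004, -1.0]]
wrist_force: [0.1, -0.7, 0.4]
finger_gap: 0.0341
grasp_force: 0.0
q 1.42 cost 0.00065 1972
pin [0.5196 0.1438] 0.1743
7.3 [0.5094 0.1437 0.1555]
7.3 [0.5094 0.1437 0.1555] [[0.216, 0.976, -0.002], [0.976, -0.216, -0.0], [-0.001, -0.002, -1.0]] F [-0.5 -0.5  0.4] gap 0.034131287245566994 0.0 [0.08 0.04 2.   0.   1.1  0.3 ]
to go mm, tool axes [ 2.4 10.5  0.5]
```

```bash
python3 -m jog '[[0.2,[1,5,0],[0,0,0]],[0.2,[1,5,0],[0,0,0]],[1,[0,0,0],[0,0,0]],[1,[0,0,0],[0,0,0]],[1,[0,0,0],[0,0,0]]]'
python3 -m jog '[[1,[0,0,0],[0,0,0]],[1,[0,-4.3,-0.5],[0,0,0]],[1,[0,-4.3,-0.2],[0,0,0]],[1,[0,-4.3,0.1],[0,0,0]],[1,[0,-4.3,0.4],[0,0,0]]]'
python3 -m jog '[[1,[0,-4.3,0.7],[0,0,0]],[1,[0,-4.2,1],[0,0,0]],[1,[0,-4.1,1.3],[0,0,0]],[1,[0,-4,1.6],[0,0,0]],[1,[0,-3.9,1.9],[0,0,0]]]'
python3 q.py
```

```text
t: 7.72
ee_pos: [0.5209, 0.1434, 0.1569]
orientation: [[0.217, 0.976, 0.001], [0.976, -0.217, 0.0], [0.0, 0.0, -1.0]]
wrist_force: [0.7, -0.1, -0.6]
finger_gap: 0.0117
grasp_force: 58.4
t: 8.13
ee_pos: [0.5076, 0.1465, 0.1588]
orientation: [[0.216, 0.976, 0.013], [0.976, -0.216, -0.001], [0.002, 0.013, -1.0]]
wrist_force: [8.3, -0.8, 0.2]
finger_gap: 0.0121
grasp_force: 58.4
t: 8.55
ee_pos: [0.4904, 0.1506, 0.1565]
orientation: [[0.216, 0.976, 0.02], [0.976, -0.216, -0.002], [0.002, 0.02, -1.0]]
wrist_force: [9.3, -3.9, 4.9]
finger_gap: 0.012
grasp_force: 58.2
q 1.92 cost 0.00061 1526
pin [0.4907 0.1502] 0.1714
8.65 [0.4881 0.1512 0.155 ]
```

```bash
python3 -m jog '[[1,[0,-3.7,2.2],[0,0,0]],[1,[0,-3.6,2.4],[0,0,0]],[1,[0,-3.4,2.7],[0,0,0]],[1,[0,-3.2,2.9],[0,0,0]],[1,[0,-3,3.1],[0,0,0]]]'
python3 q.py
python3 -m jog '[[0.2,[0,0,0],[0,0,0]],[0.2,[0,0,0],[0,0,0]],[0.2,[0,0,0],[0,0,0]],[0.2,[0,0,0],[0,0,0]],[0.2,[0,0,0],[0,0,0]]]'; python3 q.py; python3 w.py
```

```text
t: 9.07
ee_pos: [0.4714, 0.1551, 0.1415]
orientation: [[0.216, 0.976, 0.012], [0.976, -0.216, -0.0], [0.003, 0.012, -1.0]]
wrist_force: [2.6, -1.4, 7.0]
finger_gap: 0.0117
grasp_force: 63.9
q 2.35 cost 0.00054 1328
pin [0.4696 0.1548] 0.1577
9.1667 [0.4703 0.1553 0.1404]
t: 9.58
ee_pos: [0.4665, 0.1551, 0.1363]
orientation: [[0.216, 0.976, -0.002], [0.976, -0.216, -0.0], [-0.001, -0.002, -1.0]]
wrist_force: [-0.7, -0.3, -1.2]
finger_gap: 0.0344
grasp_force: 0.0
q 2.37 cost 0.00054 1385
pin [0.4688 0.155 ] 0.1568
9.6833 [0.4668 0.1551 0.1365]
9.6833 [0.4668 0.1551 0.1365] [[0.216, 0.976, -0.001], [0.976, -0.216, -0.0], [-0.0, -0.001, -1.0]] F [-0.8  0.2 -1.2] gap 0.03384060734333481 0.0 [ 0.11 -0.02  2.1   0.    1.06  0.33]
```

```bash
python3 -m jog '[[0.2,[0,2,0],[0,0,0]],[1,[0,0,0],[0,0,0]],[1,[0,0,0],[0,0,0]],[1,[0,0,0],[0,0,0]],[1,[0,0,0],[0,0,0]]]'
python3 -m jog '[[1,[0,-3,3.1],[0,0,0]],[1,[0,-2.8,3.3],[0,0,0]],[1,[0,-2.5,3.5],[0,0,0]],[1,[0,-2.2,3.7],[0,0,0]],[1,[0,-2,3.9],[0,0,0]]]'
python3 -m jog '[[1,[0,-1.7,4],[0,0,0]],[1,[0,-1.4,4.1],[0,0,0]],[1,[0,-1.1,4.2],[0,0,0]],[1,[0,-0.8,4.2],[0,0,0]],[1,[0,-0.5,4.3],[0,0,0]]]'
python3 q.py
```

```text
t: 10.1
ee_pos: [0.4695, 0.1546, 0.137]
orientation: [[0.217, 0.976, 0.001], [0.976, -0.217, -0.0], [0.0, 0.001, -1.0]]
wrist_force: [2.4, -0.6, -1.7]
finger_gap: 0.012
grasp_force: 58.3
t: 10.52
ee_pos: [0.4601, 0.1569, 0.1224]
orientation: [[0.216, 0.976, 0.009], [0.976, -0.216, -0.001], [0.001, 0.009, -1.0]]
wrist_force: [4.5, -3.8, 3.6]
finger_gap: 0.0121
grasp_force: 61.2
t: 10.93
ee_pos: [0.4533, 0.1585, 0.101]
orientation: [[0.216, 0.976, 0.004], [0.976, -0.216, -0.001], [0.0, 0.004, -1.0]]
wrist_force: [1.9, -1.8, 2.2]
finger_gap: 0.0121
grasp_force: 64.5
q 2.97 cost 0.00055 1215
pin [0.4531 0.1585] 0.1252
11.0333 [0.4532 0.1585 0.0998]
```

```bash
python3 -m jog '[[1,[0,-0.2,3.5],[0,0,0]],[1,[0,0,3.5],[0,0,0]],[1,[0,0,3.5],[0,0,0]],[1,[0,0,1.5],[0,0,0]],[1,[0,0,0],[0,0,0]]]'
python3 q.py; python3 - <<'E'
from h import *
f=frame('scene'); cv2.imwrite('pics/s2.png',cv2.resize(f['color'][200:400,120:320,::-1],(600,600),interpolation=cv2.INTER_CUBIC))
E
```

```text
t: 11.45
ee_pos: [0.4524, 0.1587, 0.0873]
orientation: [[0.216, 0.976, 0.003], [0.976, -0.216, 0.0], [0.001, 0.003, -1.0]]
wrist_force: [3.9, -1.4, 1.6]
finger_gap: 0.0122
grasp_force: 66.5
q 3.18 cost 0.00061 1200
pin [0.4522 0.1587] 0.1127
11.55 [0.4524 0.1587 0.0873]
```

View pics/s2.png

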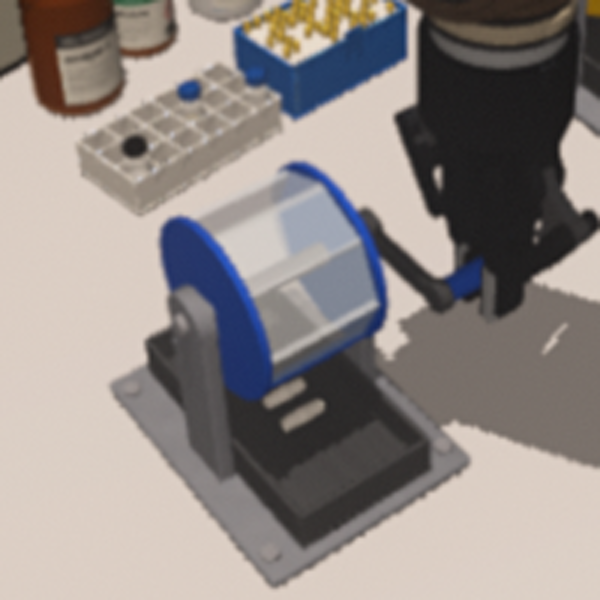

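The crop shows both stir bars lying in the tray at about (285,393) and (302,415), and the drum reads q≈3.18. I'll release the pin and lift away.

```bash
python3 -m jog '[[0,[0,0,0],[0,0,0]],[-0.2,[0,0,0],[0,0,0]],[-0.4,[0,0,0],[0,0,0]],[-0.4,[0,0,0],[0,0,0]],[-0.4,[0,0,0],[0,0,0]]]'
python3 -m jog '[[-0.4,[0,0,-10],[0,0,0]],[-0.4,[0,0,-20],[0,0,0]],[-0.4,[0,0,-30],[0,0,0]],[-0.4,[0,0,-30],[0,0,0]],[-0.4,[-10,0,-30],[0,0,0]]]'
python3 -m jog '[[-0.4,[-20,0,-20],[0,0,0]],[-0.4,[-20,0,0],[0,0,0]],[-0.4,[-20,0,0],[0,0,0]],[-0.4,[0,0,0],[0,0,0]],[-0.4,[0,0,0],[0,0,0]]]'
python3 q.py; python3 - <<'E'
from h import *
f=frame('scene'); cv2.imwrite('pics/s3.png',cv2.resize(f['color'][200:400,120:320,::-1],(600,600),interpolation=cv2.INTER_CUBIC))
a=-.2176
for d in manip.silhouettes('scene','stir_bar_1')[:4]:
    p=np.median(mask_pts(f,d['pixels']),0)-[.5313,.2385,0]
    print(round(d['conf'],2),d['pixel'],p@np.array([[np.cos(a),-np.sin(a),0],[np.sin(a),np.cos(a),0],[0,0,1]]))
E
```

```text
t: 12.02
ee_pos: [0.4504, 0.1587, 0.086]
orientation: [[0.216, 0.976, -0.002], [0.976, -0.216, -0.0], [-0.001, -0.002, -1.0]]
wrist_force: [0.0, 0.4, 0.2]
finger_gap: 0.0598
grasp_force: 0.0
t: 12.43
ee_pos: [0.4489, 0.1496, 0.2086]
orientation: [[0.215, 0.977, -0.0], [0.977, -0.215, 0.001], [0.001, -0.0, -1.0]]
wrist_force: [0.7, 0.1, 0.0]
finger_gap: 0.06
grasp_force: 0.0
t: 12.85
ee_pos: [0.4362, 0.09, 0.2274]
orientation: [[0.218, 0.976, 0.001], [0.976, -0.218, 0.0], [0.001, 0.001, -1.0]]
wrist_force: [-0.4, -0.3, -0.9]
finger_gap: 0.0599
grasp_force: 0.0
q 3.18 cost 0.00062 1316
pin [0.4522 0.1587] 0.1127
12.95 [0.4362 0.0907 0.2269]
0.48 [219.8, 334.9] [-0.01048668 -0.00675167  0.01685632]
```

View pics/s3.png

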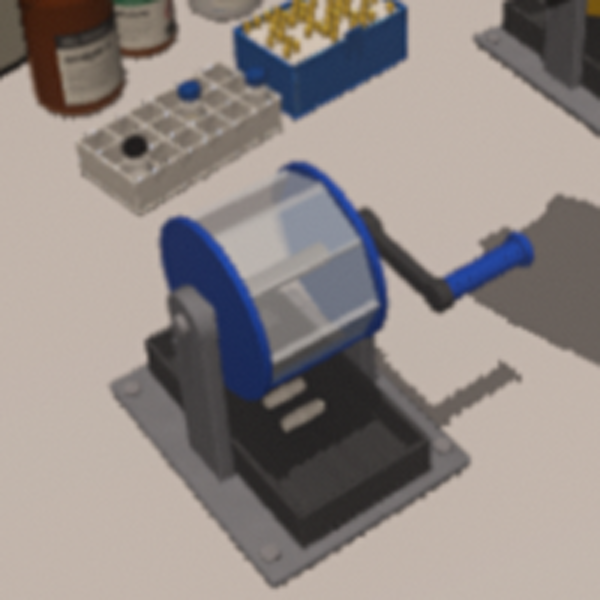

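The gripper is clear. The pin is still at about (490,265) in the crop with q≈3.18, and both bars are in the tray at (285,393) and (302,415).

```bash
python3 -c "from plant import manip; print(manip.close_job())"
```

```text
the job is handed in; nothing more can be done
None
```

The blue drum was left with its port facing down (q about 3.18 rad) and both stir bars in its tray, the gripper clear and the yellow drum not touched; I handed the job in after about 13 s of robot time, and no verdict came back.

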